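# Lock the mixer drive cover with its quarter-turn stud

### The job

The metal cover is back on the mixer's white drive housing after cleaning, but one of its two fasteners is missing. Take the wing-headed quarter-turn stud from the white rack, line it up with the empty slot in the cover, push it fully home and give it a quarter turn either way so that it is locked like its neighbour. Leave the round-knobbed plug where it stands in the rack.

Things in the scene. Friction and masses are not known exactly. Their poses are not given: they have to be found in the camera images.
- stud_wing (a point): Loose stud (sizes in mm), upright in either bore of a fixed white rack, 100x220x40. Point: centre of its black wing, an upright bar 46 long (own x), 14 thick (y), 44 high (z up), on a round flange 72 across, 5 thick, which rests on the rack, later on the cover; its underside is 27 below the point. Below: a 14 thick shank, then a blade 50 long (x), 12 wide, 13 to 23 below the flange's underside. 0.11-0.22 kg.
- slot (a point): (mm) Centre of the empty slot, at the cover's top face (85 above the table). Slot 64 long (own x), 28 wide (y), z up, through the 8 thick cover; hollow 71 deep below. The blade passes only along the slot. With the flange on the cover the blade is 5 clear below it and turns freely, either way, no stop, spring or click; crosswise it cannot come out.
- housing: (mm) Fixed white drive housing, 200 (x) x 260 (y), 85 high with its flat metal cover; origin: centre of its underside, z up. The empty slot is at y = -65. At y = +65 the neighbouring fastener is built in, already locked: an equal flange and wing, wing along y (crosswise to its slot), 49 high above the cover; it does not move.
- plug_knob (a point): The other loose part, in the rack's other bore, 110 mm from the stud: a plug with the same flange but a round black knob 40 mm across, 40 high. Point: the knob's centre. Not wanted: leave it.
Mind the look-alikes: they are no part of the job. Leave any brown look-alike of the part that bears stud_wing alone.

How it is judged:
At the end, for the whole second after the job is handed in: The wing-headed stud stands upright (within 7 degrees) in the slot, its axis within 15 mm of the slot's centre, its flange resting on the cover (within 5 mm), its wing turned at least 57 degrees from the slot's direction, released and at rest (z of stud_wing in the frame of slot between 0.02 and 0.032 m and horizontal distance between stud_wing and slot below 0.015 m and angle between the x axis of stud_wing and the x axis of slot, either way round above 1 rad and angle between stud_wing's own z axis and vertical below 0.12 rad and linear speed of stud below 0.02 m/s and angular speed of stud below 0.2 rad/s); the robot touches nothing.
It fails at once if the round-knobbed plug is moved more than 30 mm (distance of plug_knob from where it was at the start of the episode above 0.03 m).
It also fails if it takes over 40 s, if anything falls off the work surface, if the arm or the gripper's body presses on something with over 40 N, if the wrist force passes 120 N, or if a joint passes its speed limit or range.

### The arm

A 6-joint arm with a two-finger parallel gripper is mounted at the origin on the work surface. World frame = base frame: x ahead of the robot, y to its left, z up, the work surface at z = 0. Lengths are in m, angles in rad, forces in N, time in s.
With the tool pointing down it reaches from about 0.15 to 0.775 m from the base axis. Payload 6.1 kg.
Tool frame: the origin (TCP) lies at the very end of the fingers, on their centre line; the grasp point (between the pads) lies 19 mm behind it; z points along the fingers, y is the direction in which the jaws open and shut (so a half turn about z gives the same grasp; the last joint's range is limited). The gripper opens to 85 mm and grips with 20 to 120 N. Pads are 22 mm wide; open, the fingers measure 114 mm over their backs; the gripper's body (76 mm by 85 mm) begins 54 mm behind the grasp point. The pads swing forward as they close: fully open they stand 13 mm farther back than shut.
Start: joints at [1.13, 0.126, -0.04, 1.405, 0, 1.571], TCP at [0.224, 0.475, 0.231] pointing down, gripper open.
Joint ranges: [-2.72, 2.72], [-0.95, 1.95], [-1.27, 1.35], [-1.78, 2.02], [-1.46, 1.47], [-3.14, 3.14]. Speed limits (rad/s): [2.39, 2.39, 3.01, 3.14, 3.14, 3.14].

### API

Orientations are given as [roll, pitch, yaw] about the fixed x, y, z axes, in that order (R = Rz(yaw) Ry(pitch) Rx(roll)).
In Python, from station import manip, eoat, ik, eyes, workorder gives the robot as it stands. Calls block until the motion is done:
- manip.reach(position, orientation): joint-space move of the TCP to a pose.
- manip.move_straight(position, v=0.15, frame=None, guard=None): straight line of the TCP; frame=None keeps the orientation; v is the mean speed in m/s. With guard (N) it stops when the force on the tool has changed by that much, and returns True; else False.
- manip.move_j(angles): joint-space move.
- eoat.move_gripper(opening, grip_force=None): finger opening in m; grip_force is the grip in N (None keeps the last); returns when the fingers have stopped.
- manip.pause(seconds).
- ik(position, orientation): joint angles nearest the present ones, or None.
- manip.sense(): the state.
- eyes.read_camera(name): name is "scene" or "side" or "wrist"; returns a dict with "color" (480x640x3 uint8, red, green, blue), "intrinsics" (3x3 intrinsics, pixels), "distortion" ([k1, k2, p1, p2, k3] as OpenCV has them; the pictures are not rectified), "cam_to_world" (4x4, takes a point from camera to world coordinates). Camera axes: x right, y up, looking along -z (the intrinsics and any distortion apply to the point x, -y, -z); pixel columns grow to the right and rows downward; lengths in m; the calibration is good to about 2 mm. A picture is of the moment at which its call begins. There is no depth.
A pose or a line that the arm cannot do raises manip.MotionError and nothing moves.
- workorder.finish_job(): hands the job in, once; it reports no verdict.
The state is a dict: "t": time; "qpos": joint angles; "qd": joint speeds; "tau": joint torques, N m; "ee_pos": TCP position; "orientation": TCP orientation; "force": force on the tool from outside, world axes, zero at the start; "ft_torque": the same for the moment, N m; "gripper_width": finger opening in m.
Only numpy, scipy, OpenCV 4.12 (cv2) and the standard library are available. Lean on these libraries where they do the work, as an engineer would, in place of code of your own. Each camera call takes 0.05 s, during which the arm holds its last target.

## Working session

There is one attempt and no reset: what is moved stays moved. The work goes in short steps, each a Python script; the robot and the scene stay as the last script left them, time stands still between calls to the robot, and variables do not carry over. Pictures are saved under pics/ and viewed, and the job is handed in when it is done.

```bash
ls; mkdir -p pics; cat > h.py <<'E'
import numpy as np, cv2, pickle
from station import manip, eoat, ik, eyes, workorder
def snap(name,fn):
    d=eyes.read_camera(name); cv2.imwrite(f'pics/{fn}.png',d['color'][:,:,::-1]); pickle.dump(d,open(f'pics/{fn}.pkl','wb')); return d
def ray(d,px):
    p=cv2.undistortPoints(np.array(px,float).reshape(-1,1,2),d['intrinsics'],np.array(d['distortion'])).reshape(-1,2)
    T=d['cam_to_world']; v=np.c_[p[:,0],-p[:,1],-np.ones(len(p))]@T[:3,:3].T
    return T[:3,3],v
def onz(d,px,z):
    o,v=ray(d,px); return o+v*((z-o[2])/v[:,2])[:,None]
def proj(d,P):
    T=np.linalg.inv(d['cam_to_world']); P=np.atleast_2d(P)@T[:3,:3].T+T[:3,3]
    P=P*[1,-1,-1]
    return cv2.projectPoints(P,np.zeros(3),np.zeros(3),d['intrinsics'],np.array(d['distortion']))[0].reshape(-1,2)
E
python3 - <<'E'
from h import *
for n in ('scene','side','wrist'):
    d=snap(n,n+'0'); print(n,d['cam_to_world'].round(3).tolist(),d['intrinsics'].round(1).tolist(),d['distortion'])
s=manip.sense(); print(s['t'],s['orientation'],s['force'],s['gripper_width'])
E
```

```text
pics
scene [[0.582, -0.414, 0.699, 1.121], [0.813, 0.289, -0.506, -0.458], [0.007, 0.863, 0.505, 0.494], [0.0, 0.0, 0.0, 1.0]] [[434.7, 0.0, 320.1], [0.0, 434.7, 239.6], [0.0, 0.0, 1.0]] [-0.03529002  0.          0.          0.          0.        ]
side [[0.997, 0.045, -0.058, 0.516], [-0.073, 0.576, -0.814, -0.82], [-0.004, 0.816, 0.578, 0.637], [0.0, 0.0, 0.0, 1.0]] [[564.9, 0.0, 315.5], [0.0, 564.9, 228.8], [0.0, 0.0, 1.0]] [-0.01585947  0.          0.          0.          0.        ]
wrist [[0.426, -0.861, -0.277, 0.152], [0.905, 0.405, 0.132, 0.509], [-0.002, -0.307, 0.952, 0.373], [0.0, 0.0, 0.0, 1.0]] [[354.6, 0.0, 325.8], [0.0, 354.6, 240.9], [0.0, 0.0, 1.0]] [0.00840308 0.         0.         0.         0.        ]
0.15 [-3.14039530e+00 -2.10346690e-06  2.70076996e+00] [ 0.67641853 -0.94960976 -0.73901486] 0.08559570667162576
```

View pics/scene0.png

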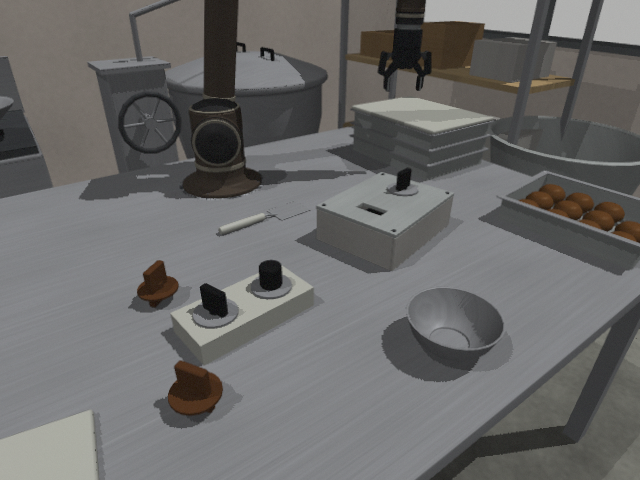

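View pics/side0.png

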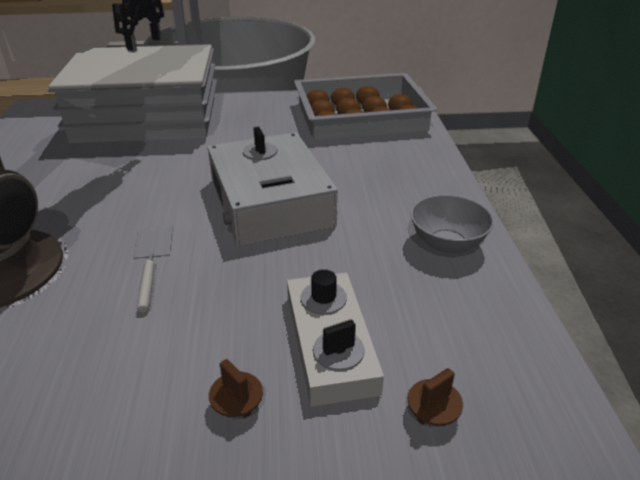

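View pics/wrist0.png

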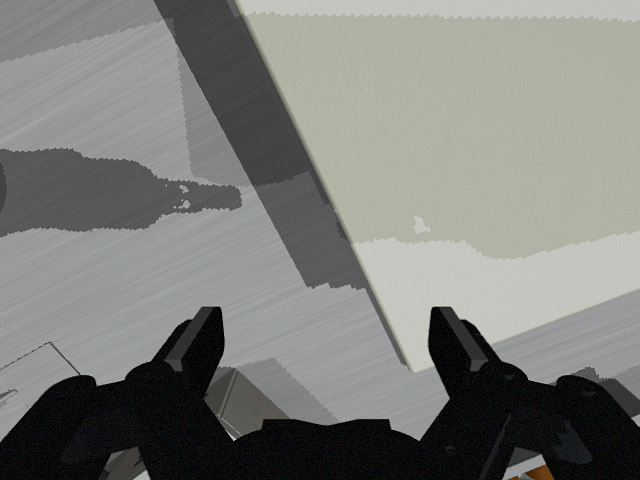

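Candidates, by scene pixel:
- (213,300): black wing in the white rack. This is the one I choose.
- (155,280) and (194,385): brown look-alikes on the table.
- (270,275): round black knob (the plug).
- (403,180): the built-in black wing on the housing.

The slot is at (373,210). Next I'll take a close crop of my choice and measure it.

```bash
python3 - <<'E'
from h import *
L=lambda n:pickle.load(open(f'pics/{n}.pkl','rb'))
s,d=L('scene0'),L('side0')
def crop(im,x,y,w,h,k): return cv2.resize(im[y:y+h,x:x+w,::-1],None,fx=k,fy=k,interpolation=cv2.INTER_NEAREST)
a=crop(s['color'],180,250,100,75,4); b=crop(d['color'],290,260,100,75,4)
c=crop(s['color'],330,160,100,75,4); e=crop(d['color'],230,120,100,75,4)
cv2.imwrite('pics/crop1.png',np.vstack([np.hstack([a,b]),np.hstack([c,e])]))
def comps(dd,name,box):
    g=dd['color'].max(2); m=(g<60).astype(np.uint8); x,y,w,h=box; M=np.zeros_like(m); M[y:y+h,x:x+w]=m[y:y+h,x:x+w]
    n,l,st,c=cv2.connectedComponentsWithStats(M)
    out=[]
    for i in range(1,n):
        if st[i,4]>40: print(name,i,st[i],c[i].round(1)); out.append((l==i,c[i]))
    return out
S=comps(s,'scene',(170,160,260,170)); D=comps(d,'side',(220,120,160,240))
def tri(pa,pb):
    o1,v1=ray(s,[pa]);o2,v2=ray(d,[pb]);v1=v1[0]/np.linalg.norm(v1);v2=v2[0]/np.linalg.norm(v2)
    t=np.linalg.lstsq(np.c_[v1,-v2],o2-o1,rcond=None)[0]
    A,B=o1+t[0]*v1,o2+t[1]*v2; return (A+B)/2,np.linalg.norm(A-B)
for i,(_,p) in enumerate(S):
  for j,(_,q) in enumerate(D):
    P,e=tri(p,q)
    if e<.008: print(i,j,P.round(4),round(e,4))
E
```

```text
scene 1 [ 180  160  106   38 2079] [224.3 178.2]
scene 2 [348 160  42  10 252] [369.5 163.9]
scene 3 [396 167  16  24 277] [403.3 178.7]
scene 12 [366 208  18   7  58] [374.4 211. ]
scene 25 [259 260  23  31 609] [270.  274.9]
scene 26 [200 284  28  34 654] [213.5 300.4]
side 1 [305 120   9  16  80] [310.  125.8]
side 2 [254 127  11  28 237] [258.9 140.9]
side 3 [262 179  31   9 123] [276.7 182.7]
side 4 [220 183  15  52 319] [226.2 210.7]
side 7 [311 270  25  34 747] [323.4 286.6]
side 11 [323 320  32  36 883] [338.5 338. ]
1 1 [0.4786 0.1314 0.1701] 0.0052
2 1 [0.4742 0.2446 0.1115] 0.0003
3 2 [0.5076 0.1295 0.076 ] 0.0021
4 4 [ 0.5735 -0.1677  0.0646] 0.0009
5 5 [ 0.5851 -0.2767  0.0658] 0.0003
```

View pics/crop1.png

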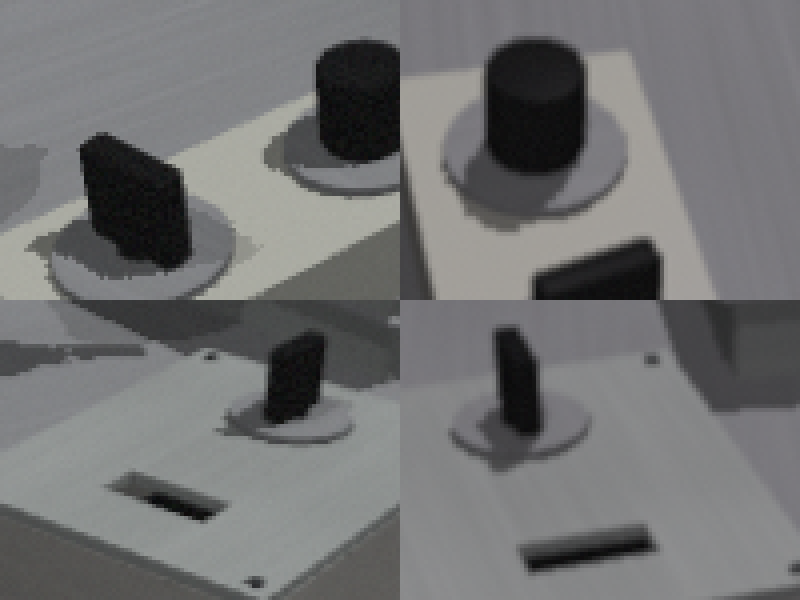

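The crop confirms the choice: a flat black wing on a grey flange in the white rack. It triangulates to (0.585,-0.277,0.066), where 0.067 is expected, and lies 110 mm from the plug as stated. Next I'll measure the slot corners and the wing direction.

```bash
python3 - <<'E'
from h import *
L=lambda n:pickle.load(open(f'pics/{n}.pkl','rb'))
s,d=L('scene0'),L('side0')
for dd,pp,o in ((s,[(107,485),(128,472),(230,505),(213,521)],(330,160)),(d,[(519,545),(646,525),(658,549),(528,572)],(230-100,120))):
    px=(np.array(pp)-[0,300])/4+o-.5
    P=onz(dd,px,.085); print(P.round(4).tolist(),P.mean(0).round(4)); 
    l=[np.linalg.norm(P[i]-P[(i+1)%4]) for i in range(4)]; print(np.round(l,4))
    (c,wh,a)=cv2.minAreaRect(P[:,:2].astype(np.float32)*1000); print(c,wh,a)
def crop(dd,x,y,w,h,k): return np.clip(cv2.resize(dd['color'][y:y+h,x:x+w,::-1],None,fx=k,fy=k,interpolation=cv2.INTER_CUBIC).astype(float)*2,0,255)
cv2.imwrite('pics/crop2.png',np.hstack([crop(s,190,275,50,50,8),crop(d,315,312,50,50,8)]))
E
```

```text
[[0.4809, 0.0999, 0.085], [0.4749, 0.1198, 0.085], [0.5365, 0.138, 0.085], [0.5451, 0.1179, 0.085]] [0.5094 0.1189 0.085 ]
[0.0208 0.0642 0.0219 0.0667]
(510.01068115234375, 118.8600845336914) (66.81379699707031, 21.72187614440918) 16.426164627075195
[[0.4743, 0.1265, 0.085], [0.536, 0.1408, 0.085], [0.5409, 0.1174, 0.085], [0.4788, 0.101, 0.085]] [0.5075 0.1214 0.085 ]
[0.0633 0.024  0.0643 0.0259]
(507.3994445800781, 120.88722229003906) (64.78509521484375, 25.877607345581055) 13.069812774658203[ WARN:0@1.371] global loadsave.cpp:1063 imwrite_ Unsupported depth image for selected encoder is fallbacked to CV_8U.
```

View pics/crop2.png

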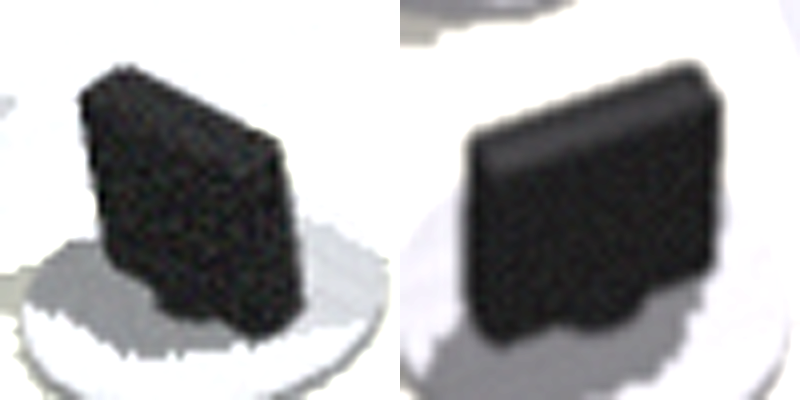

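```bash
python3 - <<'E'
from h import *
L=lambda n:pickle.load(open(f'pics/{n}.pkl','rb'))
s,d=L('scene0'),L('side0')
for dd,pp,o in ((s,[(82,95),(127,67),(282,143),(245,172)],(190,275)),(d,[(482,172),(475,138),(690,64),(718,100)],(265,312))):
    P=onz(dd,np.array(pp)/8+o-.5,.089); e=P[2]-P[1]
    print(P.round(4)[:,:2].tolist(),P.mean(0).round(4),'rear len',np.linalg.norm(e).round(4),'yaw',np.degrees(np.arctan2(e[1],e[0])).round(1))
sy=np.radians(15.2); n=np.array([.4742,.2446]); print('slot from neighbour',n-.13*np.array([-np.sin(sy),np.cos(sy)]))
for yaw in np.radians([-70,-60,16,30,105,195-360,285-360]):
    pass
s=manip.sense()
for nm,p in (('stud',[.585,-.277,.2]),('slot',[.508,.12,.2])):
  for y in range(-180,180,15):
    q=ik(p,[np.pi,0,np.radians(y)]); print(nm,y,None if q is None else np.round(q[-1],2),end='; ')
E
```

```text
[[0.5694, -0.29], [0.5657, -0.2792], [0.6058, -0.2646], [0.6101, -0.2742]] [ 0.5877 -0.277   0.089 ] rear len 0.0427 yaw 20.0
[[0.5649, -0.2882], [0.5644, -0.2803], [0.6026, -0.2656], [0.6063, -0.2746]] [ 0.5846 -0.2772  0.089 ] rear len 0.0409 yaw 21.0
slot from neighbour [0.50828459 0.11914786]
stud -180 -0.44; stud -165 -0.7; stud -150 -0.97; stud -135 -1.23; stud -120 -1.49; stud -105 -1.75; stud -90 -2.01; stud -75 -2.27; stud -60 -2.54; stud -45 -2.8; stud -30 -3.06; stud -15 2.96; stud 0 2.7; stud 15 2.44; stud 30 2.18; stud 45 1.91; stud 60 1.65; stud 75 1.39; stud 90 1.13; stud 105 0.87; stud 120 0.6; stud 135 0.34; stud 150 0.08; stud 165 -0.18; slot -180 0.23; slot -165 -0.03; slot -150 -0.29; slot -135 -0.55; slot -120 -0.82; slot -105 -1.08; slot -90 -1.34; slot -75 -1.6; slot -60 -1.86; slot -45 -2.12; slot -30 -2.39; slot -15 -2.65; slot 0 -2.91; slot 15 3.11; slot 30 2.85; slot 45 2.59; slot 60 2.33; slot 75 2.06; slot 90 1.8; slot 105 1.54; slot 120 1.28; slot 135 1.02; slot 150 0.76; slot 165 0.49;
```

Both views agree on a wing yaw of about 20.5°. The slot is at about (0.508,0.120) with yaw about 15.2°. I'll hover over the stud and check with the wrist camera.

```bash
python3 - <<'E'
from h import *
manip.reach([.586,-.277,.19],[np.pi,0,np.radians(-159.5)])
d=snap('wrist','wrist1'); s=manip.sense(); print(s['t'],s['ee_pos'],s['force'],d['cam_to_world'][:3,3])
print(proj(d,[[.586,-.277,.089],[.586,-.277,.045]]))
E
```

```text
3.1333 [ 0.58631223 -0.27626155  0.19013817] [-0.59486985  0.52596537 -0.13182943] [ 0.51215222 -0.30353853  0.33297377]
[[324.27068435 240.65456868]
 [324.49318652 224.63375369]]
```

View pics/wrist1.png

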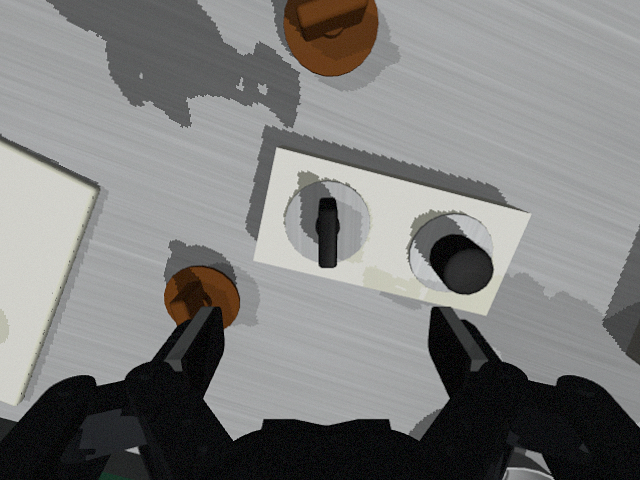

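The wrist view shows the wing upright at (328,232), the flange centred at (327,222), and brown look-alikes at (200,298) and (331,30). I'll check the stud's offset and how much room the fingers have from the brown part.

```bash
python3 - <<'E'
from h import *
d=pickle.load(open('pics/wrist1.pkl','rb'))
print('flange',onz(d,[(327.3,222.5)],.045).round(4)); 
g=d['color'].max(2)
m=np.zeros(g.shape,np.uint8); m[190:275,300:350]=(g[190:275,300:350]<50)
n,l,st,c=cv2.connectedComponentsWithStats(m); i=1+st[1:,4].argmax(); print(st[i],c[i])
x,y,w,h=st[i][:4]
P=onz(d,[(x+w/2,y+h-1),((319.5+336.5)/2,211)],.089); print('wing top ends',P.round(4))
P=onz(d,[(328,267.5),(328.3,211)],.089); v=P[0]-P[1]; print(P.mean(0),np.linalg.norm(v),np.degrees(np.arctan2(v[1],v[0])))
o=onz(d,[(202,298),(331,30),(202,340),(238,300)],.02).round(3); print('brown',o.tolist())
E
```

```text
flange [[ 0.5834 -0.2754  0.045 ]]
[ 316  198   24   70 1283] [327.18706157 231.48636009]
wing top ends [[ 0.6042 -0.2672  0.089 ]
 [ 0.5645 -0.2822  0.089 ]]
[ 0.58453169 -0.27456076  0.089     ] 0.04281243175578717 20.42668175467117
brown [[0.704, -0.361, 0.02], [0.444, -0.325, 0.02], [0.75, -0.349, 0.02], [0.694, -0.327, 0.02]]
```

```bash
python3 - <<'E'
from h import *
O=[np.pi,0,np.radians(-159.5)]
X,Y=.585,-.2762
manip.move_straight([X,Y,.11],v=.15,frame=O)
print(manip.move_straight([X,Y,.052],v=.06,guard=8))
eoat.move_gripper(0.0,grip_force=60)
s=manip.sense(); print(s['t'],s['ee_pos'],s['force'],s['gripper_width'])
print(manip.move_straight([X,Y,.09],v=.06))
manip.move_straight([X,Y,.22],v=.2)
s=manip.sense(); print(s['t'],s['ee_pos'],s['orientation'],s['force'],s['gripper_width'])
snap('side','side2'); snap('wrist','wrist2')
a=cv2.imread('pics/side2.png')[150:400,200:500]; b=cv2.imread('pics/wrist2.png')
cv2.imwrite('pics/c3.png',np.hstack([cv2.resize(a,(400,333)),cv2.resize(b,(400,333))]))
E
```

```text
False
5.5833 [ 0.5851175  -0.27624315  0.05217768] [-0.61449004  0.38676583  1.02337266] 0.013097556256713742
False
7.1667 [ 0.58464436 -0.27601019  0.21856462] [ 3.14025843e+00 -1.28485079e-03 -2.78376742e+00] [-0.38575284  0.40106383 -1.57477006] 0.013274959801312452
```

View pics/c3.png

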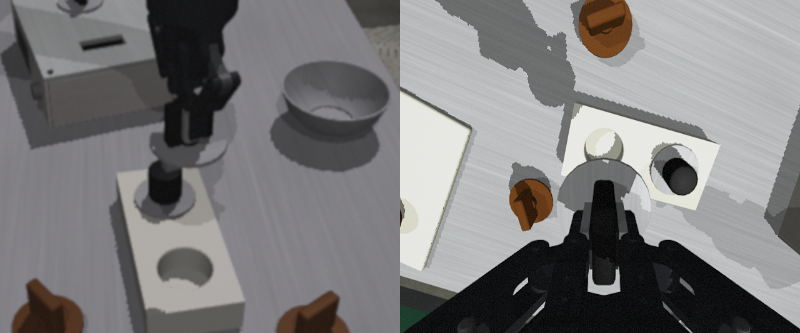

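The stud is held, its bore at crop pixel (185,265) is empty, and the plug is still standing at (165,185). Next I'll carry it over to the slot.

```bash
python3 - <<'E'
from h import *
O=[np.pi,0,np.radians(-164.8)]
X,Y=.5083,.1196
manip.reach([X,Y,.22],O)
manip.move_straight([X,Y,.135],v=.15)
s=manip.sense(); print(s['t'],s['ee_pos'],s['orientation'],s['force'],s['gripper_width'])
snap('side','side3'); snap('scene','scene3'); snap('wrist','wrist3')
a=cv2.imread('pics/side3.png')[80:260,180:380]; b=cv2.imread('pics/scene3.png')[120:300,290:490]; c=cv2.imread('pics/wrist3.png')
cv2.imwrite('pics/c4.png',np.hstack([cv2.resize(a,(400,360)),cv2.resize(b,(400,360))]))
E
```

```text
9.475 [0.50882665 0.1193186  0.13565545] [-3.14153067e+00  7.17941219e-04 -2.87699323e+00] [ 0.02226468  0.35858894 -0.95647608] 0.013447596674006674
```

View pics/c4.png

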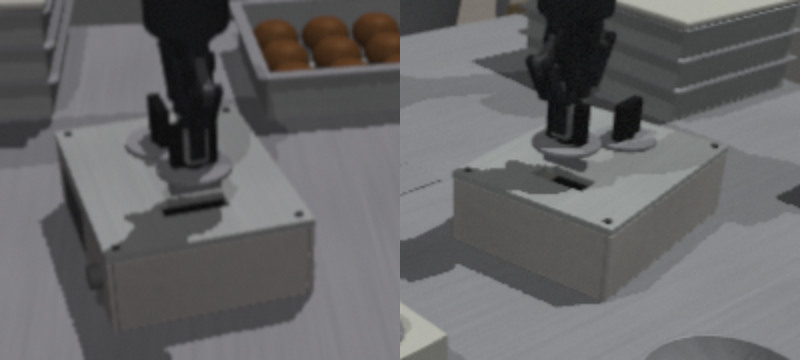

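View pics/wrist3.png

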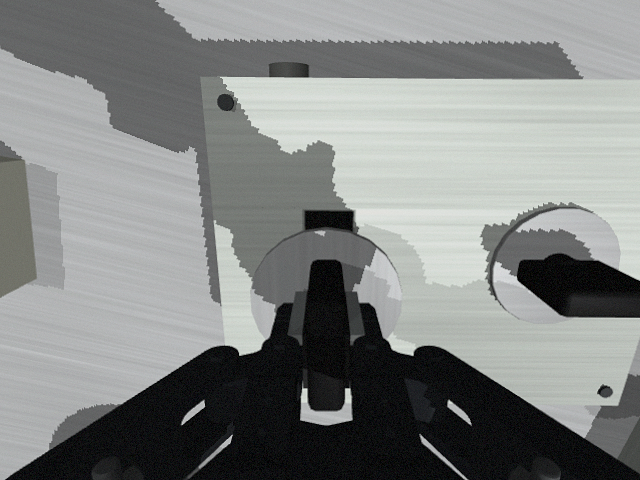

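The wrist view shows the slot's end edge at (304–355, 211), square with the image, and the stud's wing centred at x≈327. I'll check that end edge against my slot estimate, then insert.

```bash
python3 - <<'E'
from h import *
d=pickle.load(open('pics/wrist3.pkl','rb'))
P=onz(d,[(304,211),(355,211)],.085); print(P.round(4),np.linalg.norm(P[1]-P[0]))
e=P[1]-P[0]; print('yaw',np.degrees(np.arctan2(e[1],e[0]))-90)
y=np.radians(15.2); print('slot centre',P.mean(0)[:2]+.032*np.array([np.cos(y),np.sin(y)]))
E
```

```text
[[0.4795 0.0994 0.085 ]
 [0.472  0.1269 0.085 ]] 0.028553623039874354
yaw 15.226413142780942
slot centre [0.50666148 0.12155433]
```

```bash
python3 - <<'E'
from h import *
X,Y=.5077,.1202
r=manip.move_straight([X,Y,.094],v=.04,guard=6,frame=[np.pi,0,np.radians(-164.8)])
s=manip.sense(); print(r,s['t'],s['ee_pos'],s['force'],s['gripper_width'],s['qpos'][5])
snap('side','side4'); snap('scene','scene4')
a=cv2.imread('pics/side4.png')[80:260,180:380]; b=cv2.imread('pics/scene4.png')[120:300,290:490]
cv2.imwrite('pics/c5.png',np.hstack([cv2.resize(a,(400,360)),cv2.resize(b,(400,360))]))
E
```

```text
True 10.5 [0.50740924 0.12006286 0.09714187] [-0.18348012  0.56703978  4.38968598] 0.013078220624228178 -0.03294351816259606
```

View pics/c5.png

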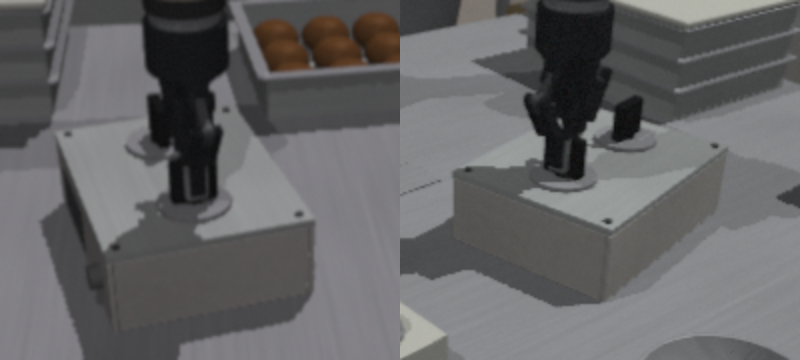

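The flange made contact at TCP z=0.0971 against 0.097 predicted, so the stud is fully home. Now the quarter turn with joint 6, then release.

```bash
python3 - <<'E'
from h import *
q=list(manip.sense()['qpos']); q[5]+=np.pi/4; manip.move_j(q)
s=manip.sense(); print(s['t'],s['ee_pos'],s['force'],s['ft_torque'])
q[5]+=np.pi/4; manip.move_j(q)
s=manip.sense(); print(s['t'],s['ee_pos'],s['orientation'],s['force'],s['ft_torque'],s['gripper_width'])
p=s['ee_pos']
eoat.move_gripper(.05)
manip.move_straight([p[0],p[1],.2],v=.15)
manip.reach([.45,-.05,.28],[np.pi,0,np.radians(-164.8+90)])
s=manip.sense(); print(s['t'],s['ee_pos'],s['force'])
snap('side','side5'); snap('scene','scene5')
a=cv2.imread('pics/side5.png'); b=cv2.imread('pics/scene5.png')
cv2.imwrite('pics/c6.png',np.vstack([np.hstack([cv2.resize(a,(400,300)),cv2.resize(b,(400,300))]),np.hstack([cv2.resize(a[105:240,200:380],(400,300)),cv2.resize(b[155:260,310:450],(400,300))])]))
E
```

```text
11.375 [0.50759523 0.12014661 0.09711674] [0.39264667 0.5217326  0.31599938] [ 0.13572331 -0.16774885 -0.03363644]
12.15 [0.5075106  0.12007033 0.09715029] [-3.14081606e+00  6.60037513e-05  1.83818036e+00] [ 1.22947176 -0.09480135  1.3297661 ] [ 0.11071363 -0.16209015  0.00133163] 0.0134740935957035
16.35 [ 0.44999868 -0.04993972  0.27989898] [-0.47094967  0.8929175  -0.40854126]
```

View pics/c6.png

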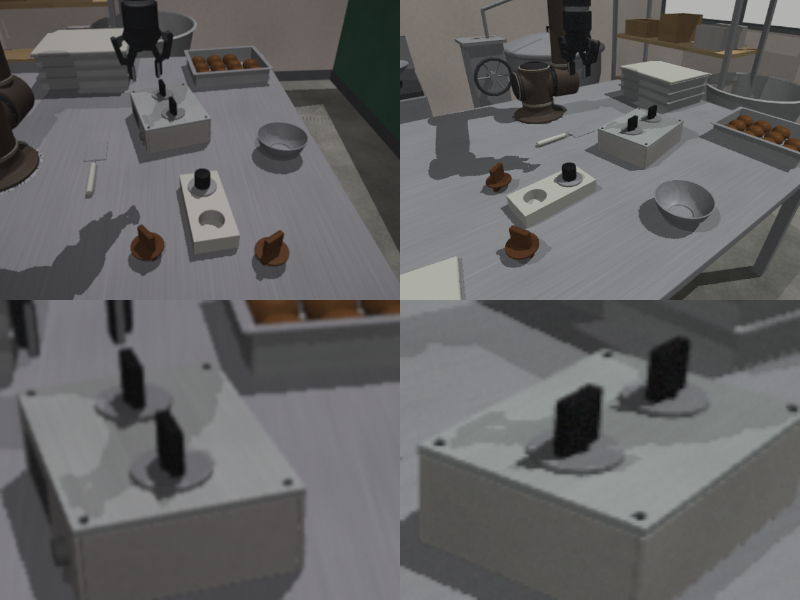

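The wing now stands parallel to its neighbour, with the flange flat on the cover and the plug and brown parts untouched. I'll triangulate once more and, if it passes, hand in.

```bash
python3 - <<'E'
from h import *
L=lambda n:pickle.load(open(f'pics/{n}.pkl','rb'))
s,d=L('scene5'),L('side5')
def cen(dd,box):
    x,y,w,h=box; m=(dd['color'].max(2)[y:y+h,x:x+w]<60).astype(np.uint8)
    n,l,st,c=cv2.connectedComponentsWithStats(m); return [c[i]+[x,y] for i in range(1,n) if st[i,4]>100]
A=cen(s,(350,162,70,60));B=cen(d,(245,125,50,70));print(A,B)
for a in A:
  for b in B:
    o1,v1=ray(s,[a]);o2,v2=ray(d,[b]);t=np.linalg.lstsq(np.c_[v1[0],-v2[0]],o2-o1,rcond=None)[0]
    p,q=o1+t[0]*v1[0],o2+t[1]*v2[0]; e=np.linalg.norm(p-q)
    if e<.01: print(((p+q)/2).round(4),e.round(4))
E
```

```text
[array([367.61290323, 166.37096774]), array([401.91719745, 180.12420382]), array([370.32402235, 198.60614525])] [array([258.09345794, 144.63862928]), array([275.05542169, 174.02409639])]
[0.4767 0.1281 0.1644] 0.0058
[0.4721 0.2422 0.106 ] 0.0038
[0.5053 0.1163 0.1057] 0.0025
```

```bash
python3 -c "
from h import *
print(manip.sense()['t']); print(workorder.finish_job())"
```

```text
16.45
the job is handed in; nothing more can be done
None
```

The wing-headed stud is in the empty slot, pushed fully home and turned a quarter turn so it is locked like its neighbour. I handed the job in at 16.45 s; no verdict was reported.

- **Seating:** the flange met the cover at TCP height 0.0971 m, against a predicted 0.097 m. The stud then turned 90° freely and I released it and moved the arm clear.
- **Final pictures:** the wing stands upright and parallel to the neighbour's, with the flange flat on the cover. The plug and both brown look-alikes are where they were.
- **Final measurement:** the stud is 130 mm from the neighbour, as it should be, and at the same height.
- **One disagreement:** the last triangulation put both wings 6 mm low (0.106 m, not 0.112 m). The fixed neighbour read low by the same amount, so I put it down to the dark mask at that look.

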